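# Close up two battery chargers

### The arm

A 6-joint arm with a two-finger parallel gripper is mounted at the origin on the work surface. World frame = base frame: x ahead of the robot, y to its left, z up, the work surface at z = 0. Lengths are in m, angles in degrees, forces in N, time in s.
With the tool pointing down it reaches from about 0.25 to 0.725 m from the base axis. Payload 9.7 kg.
Tool frame: the origin (TCP) lies midway between the tips of the shut fingers; the grasp point (between the pads) lies 19 mm behind it; z points along the fingers, y is the line along which they close (so a half turn about z gives the same grasp; the last joint's range is limited). The gripper opens to 85 mm and grips with 20 to 120 N. Pads are 22 mm wide; open, the fingers measure 114 mm over their backs; the gripper's body (76 mm by 85 mm) begins 54 mm behind the grasp point. The pads swing forward as they close: fully open they stand 13 mm farther back than shut.
Start: joints at [-66.406, 4.979, 10.078, 95.1, 0, 90], TCP at [0.22, -0.504, 0.231] pointing down, gripper open.
Joint ranges: [-179.16, 179.16], [-48.56, 103.87], [-65.8, 70.77], [-126.05, 130.52], [-82.76, 87.17], [-180, 180]. Speed limits (degrees/s): [127.2, 127.2, 147.25, 180, 180, 180].

### API

Orientations are given as [roll, pitch, yaw] about the fixed x, y, z axes, in that order (R = Rz(yaw) Ry(pitch) Rx(roll)).
In Python, from plant import ctrl gives the robot as it stands.
- The arm moves only by the tool send_rows, never from a script. Its argument "plan" is a list of rows, each a list of 7 numbers: the opening, from -1 (shut) to 1 (fully open), then the shift along the tool's x, y, z each as a share of 0.15 m, from -1 to 1, then the turn, a rotation vector about the tool's x, y, z each as a share of pi rad, from -1 to 1. In form: [[claw, x, y, z, rx, ry, rz], ...]. A call has 1 to 10 rows; each row is the pose to reach, as a shift and turn from the pose commanded when the call began, along the tool's axes at that moment, turning the shorter way round; what a row does not reach only later rows make up. A row lasts 1/8 s, in which the tool goes at most 62.5 mm and 10.7 degrees, less where a joint would pass 70% of its speed; a pose out of reach is approached as far as the arm can. A call with a number of a shift or a turn outside -1 to 1 is refused whole. A call with a gripper value outside its range is refused whole. The fingers move at their own pace and stop on an object; "grip_force" is the grip in N (left out, the last holds). Time passes only in rows, so rows that repeat a pose let the fingers close. It gives the time, the measured TCP pose, the force, the opening and the grip force at its end, in the units of the state.
- ctrl.read_state(): the state, without advancing time (a new reading comes with each control period).
- ctrl.capture(name): name is "side" or "top" or "wrist"; returns the picture (384x512x3 uint8, red, green, blue); there is no depth.
- ctrl.get_calibration(name): a dict with "camera_matrix" (3x3 intrinsics, pixels), "k1" (the pictures are not rectified: a ray, as slopes to the right and down, at radius r is drawn at 1 + k1 r^2 times it, then the intrinsics apply), "extrinsics" (4x4, takes a point from camera to world coordinates). Camera axes: x right, y down, z forward; pixel columns grow to the right and rows downward; lengths in m; the calibration is good to about 2 mm. A picture is of the moment at which its call begins: read the wrist's pose just before it. get_calibration takes no time and is no camera call; for the wrist camera it gives the pose at the moment of the call.
- ctrl.job_done(): hands the job in; it is judged then, once.
The state is a dict: "clock": time; "joints": joint angles; "dq": joint speeds; "joint_torque": joint torques, N m; "ee_pos": TCP position; "tcp_rot": TCP orientation; "ft_force": force on the tool from outside, world axes, zero at the start; "wrist_torque": the same for the moment, N m; "gripper_width": finger opening in m; "grasp_force": force on a finger pad.
Only numpy, scipy, OpenCV 4.12 (cv2) and the standard library are available. Lean on these libraries where they do the work, as an engineer would, in place of code of your own. Each camera call takes 0.05 s, during which the arm holds its last target. There are 200 camera calls.

### The job

Make up the two battery chargers on the bench: lay the long power board in the yellow base and the short one in the blue base, each flat on its posts with the white terminal block at the cable-gland end, then put the cover of the same colour squarely on each base, edges lined up. Set everything down gently without dropping it, and leave the two control boards where they are.

Things in the scene. Friction and masses are not known exactly. Their poses are not given: they have to be found in the camera images.
- board_long: Green power board 104 x 60 mm, PCB 2.4 mm thick, on 4 mm white foam. Lift it by the yellow transformer: 32 mm along x, 26 across, top 36.4 mm above origin, bare PCB beside it out to both long edges. White terminal block at -x end; other parts under 27 mm high. Origin: PCB underside below transformer's middle; x along board (PCB -44 to 60 mm), z up. 160 g.
- board_short: Green power board 74 x 60 mm, PCB 2.4 mm thick, on 4 mm white foam. Lift it by the yellow transformer: 32 mm along x, 26 across, top 36.4 mm above origin, bare PCB beside it out to both long edges. White terminal block at -x end; other parts under 27 mm high. Origin: PCB underside below transformer's middle; x along board (PCB -29 to 45 mm), z up. 120 g.
- base_yellow: Open yellow charger base, fixed in a nest plate. Outline 138 x 94 mm, inside 118 x 74, rim 10 wide, its top 24 mm above origin. Four brass posts inside, tops at 16 mm, carry the board (7 mm play all round). Black cable gland at the -x end. Board in place: its origin at x -8, y 0, z 16 mm, its x along base x. Origin: centre of plate's underside on the bench; x along length.
- base_blue: Open blue charger base, fixed in a nest plate. Outline 108 x 94 mm, inside 88 x 74, rim 10 wide, its top 24 mm above origin. Four brass posts inside, tops at 16 mm, carry the board (7 mm play all round). Black cable gland at the -x end. Board in place: its origin at x -8, y 0, z 16 mm, its x along base x. Origin: centre of plate's underside on the bench; x along length.
- cover_yellow: Loose yellow charger cover, open side down. Rim 138 x 94 mm like its base's; shell 38 mm high. Black handle along x on top: bar 80 mm long, 14 wide, from 60 to 72 mm above origin, 22 mm clear of shell. Origin: centre of rim's underside; x along length. Same either way round. 260 g. In place its rim lies on the base's rim (origin 24 mm above base's).
- cover_blue: Loose blue charger cover, open side down. Rim 108 x 94 mm like its base's; shell 38 mm high. Black handle along x on top: bar 68 mm long, 14 wide, from 60 to 72 mm above origin, 22 mm clear of shell. Origin: centre of rim's underside; x along length. Same either way round. 200 g. In place its rim lies on the base's rim (origin 24 mm above base's).
- control_board_1: Bystander: green control board 90 x 60 mm without a yellow transformer, loose on the white foam; low black relays (17 mm) at one end. Origin: centre of its underside; x along its length. Not wanted, leave it where it is.
- control_board_2: Bystander: green control board 90 x 60 mm without a yellow transformer, loose on the white foam; low black relays (17 mm) at one end. Origin: centre of its underside; x along its length. Not wanted, leave it where it is.
Mind the look-alikes: they are no part of the job. What is shaped like the base_blue but red is not meant.

How it is judged (in metres and radians):
At the end, for the whole second after the job is handed in: Each board flat on the posts of its base, terminal block at the gland end, within 7.5 mm along and 8 mm across of centred; each cover flat on the rim of the base of its colour, within 8 mm along and across; all within 3 mm in height and 0.15 rad in turn, at rest (x of board_long in the frame of base_yellow between -0.0155 and -0.0005 m and y of board_long in the frame of base_yellow between -0.008 and 0.008 m and z of board_long in the frame of base_yellow between 0.013 and 0.019 m and angle between each of board_long, cover_yellow, board_short, cover_blue's own z axis and vertical below 0.06 rad and angle between the x axis of each of board_long, cover_yellow and the x axis of base_yellow, either way round below 0.15 rad and linear speed of each of board_long, cover_yellow, board_short, cover_blue below 0.02 m/s and angular speed of each of board_long, cover_yellow, board_short, cover_blue below 0.2 rad/s and x of cover_yellow in the frame of base_yellow between -0.008 and 0.008 m and y of cover_yellow in the frame of base_yellow between -0.008 and 0.008 m and z of cover_yellow in the frame of base_yellow between 0.021 and 0.027 m and x of board_short in the frame of base_blue between -0.0155 and -0.0005 m and y of board_short in the frame of base_blue between -0.008 and 0.008 m and z of board_short in the frame of base_blue between 0.013 and 0.019 m and angle between the x axis of each of board_short, cover_blue and the x axis of base_blue, either way round below 0.15 rad and x of cover_blue in the frame of base_blue between -0.008 and 0.008 m and y of cover_blue in the frame of base_blue between -0.008 and 0.008 m and z of cover_blue in the frame of base_blue between 0.021 and 0.027 m); the robot touches nothing.
It fails at once if a control board pushed more than 15 mm from its place (distance of any of control_board_1, control_board_2 from where it was at the start of the episode above 0.015 m).
It fails at once if a board dropped onto its base (faster than 0.6 m/s there, a fall of about 2 cm) ((horizontal distance between board_long and base_yellow below 0.04 m and z of board_long in the frame of base_yellow below 0.06 m and linear speed of board_long above 0.6 m/s) or (horizontal distance between board_short and base_blue below 0.04 m and z of board_short in the frame of base_blue below 0.06 m and linear speed of board_short above 0.6 m/s)).
It fails at once if a cover dropped onto its base (faster than 0.6 m/s there, a fall of about 2 cm) ((horizontal distance between cover_yellow and base_yellow below 0.04 m and z of cover_yellow in the frame of base_yellow below 0.06 m and linear speed of cover_yellow above 0.6 m/s) or (horizontal distance between cover_blue and base_blue below 0.04 m and z of cover_blue in the frame of base_blue below 0.06 m and linear speed of cover_blue above 0.6 m/s)).
It also fails if it takes over 120 s, if anything falls off the work surface, if the arm or the gripper's body presses on something with over 40 N, if the wrist force passes 120 N, or if a joint passes its speed limit or range.

## Working session

There is one attempt and no reset: what is moved stays moved. The work goes in short steps, Python scripts to look and compute and a tool call to move; the robot and the scene stay as the last step left them, time stands still between calls to the robot, and variables do not carry over. Pictures are saved under pics/ and viewed, at most 14 in all, crops included, and the job is handed in when it is done.

Besides the shell and the picture viewer there is one more tool, called after "Call:" as name(argument=value, ...) on one line, values as JSON. send_rows: Moves the arm, as the interface text tells. Shift numbers are shares of 0.15 m and turn numbers shares of pi rad, none past 1 either way. Its arguments: {"type":"object","properties":{"plan":{"type":"array"},"grip_force":{"type":"number"}},"required":["plan"]}

```bash
mkdir -p pics; ls; python3 - <<'E'
from plant import ctrl
import cv2,numpy as np
for n in("top","side"):
    im=ctrl.capture(n); cv2.imwrite(f"pics/{n}0.png",cv2.resize(im[:,:,::-1],(800,600),interpolation=cv2.INTER_CUBIC)); np.save(f"pics/{n}0.npy",im)
    c=ctrl.get_calibration(n); print(n,np.round(c["camera_matrix"],1).tolist(),c["k1"],np.round(c["extrinsics"],3).tolist())
s=ctrl.read_state();print(s)
E
```

```text
pics
top [[402.3, 0.0, 257.3], [0.0, 402.3, 189.0], [0.0, 0.0, 1.0]] -0.12506787198901057 [[-0.025, -0.988, 0.153, 0.318], [-1.0, 0.025, -0.003, 0.011], [-0.001, -0.154, -0.988, 1.094], [0.0, 0.0, 0.0, 1.0]]
side [[405.3, 0.0, 243.9], [0.0, 405.3, 196.6], [0.0, 0.0, 1.0]] -0.09326102186440725 [[-0.973, -0.122, 0.198, 0.29], [-0.231, 0.589, -0.774, 0.755], [-0.022, -0.799, -0.601, 0.613], [0.0, 0.0, 0.0, 1.0]]
{'clock': 0.1, 'joints': array([-6.64061723e+01,  5.00958026e+00,  1.00368840e+01,  9.51008567e+01,
        6.60375932e-04,  9.00019655e+01]), 'dq': array([ 0.01705593, -0.09477715,  0.1517545 ,  0.04849231, -0.09698514,
        0.03072864]), 'joint_torque': array([-2.13364576e-03, -5.21560156e+01,  4.65653229e+01,  1.59656868e-02,
       -7.59744216e-05,  5.55778314e-06]), 'ee_pos': array([ 0.22005012, -0.50381455,  0.23061943]), 'tcp_rot': array([-1.79926447e+02, -6.57852192e-04,  2.35918614e+01]), 'ft_force': array([-0.88564781, -0.07606593,  0.61527488]), 'wrist_torque': array([ 0.04173248, -0.02291592,  0.03587296]), 'grasp_force': 0.0, 'gripper_width': 0.08544210618182792}
```

View pics/top0.png

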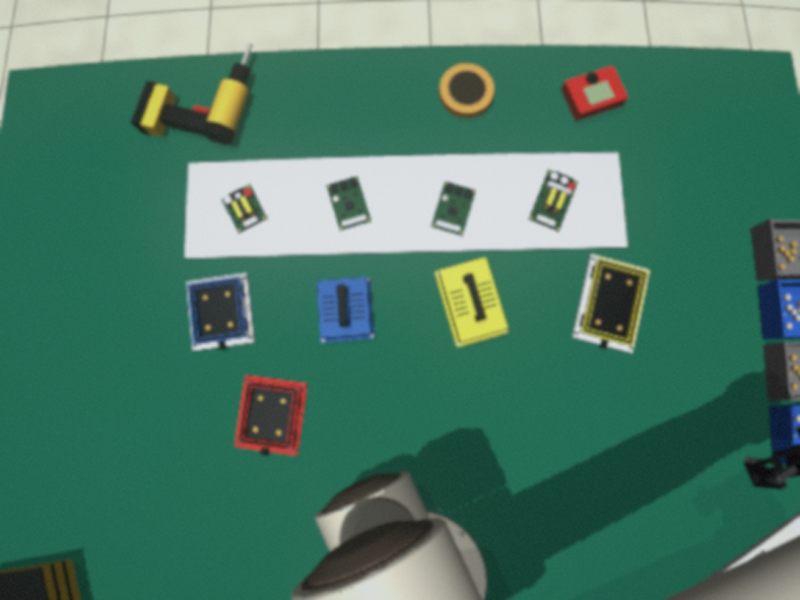

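View pics/side0.png

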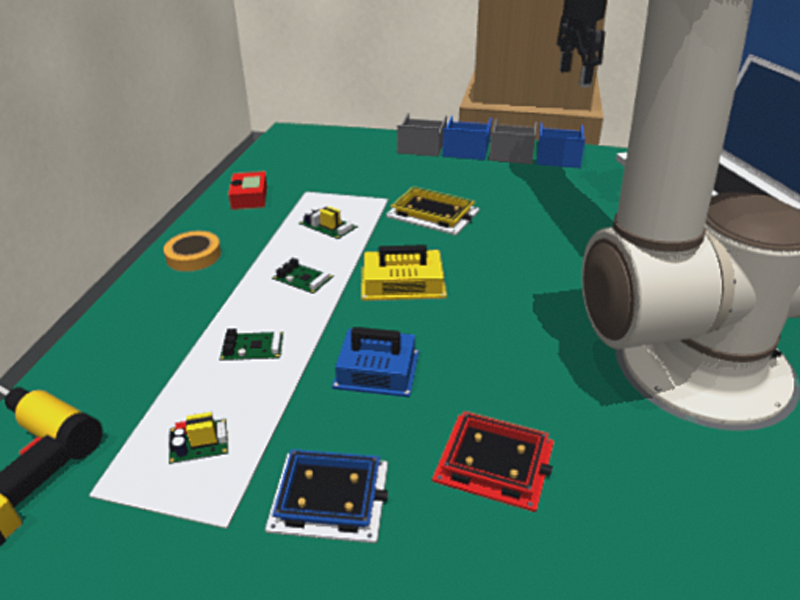

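Top view (800x600 scale): short board about (244,207), control boards (348,203) and (454,208), long board (553,200). The bases are blue (220,311), yellow (612,303) and red (270,415). The red one is the decoy. Covers are blue (345,310) and yellow (472,302). Terminal blocks and glands all face the robot. I'll measure rough poses next.

```bash
cat > h.py <<'E'
from plant import ctrl
import cv2,numpy as np
from scipy.spatial.transform import Rotation as Ro
def cal(n):
    c=ctrl.get_calibration(n); return np.array(c["camera_matrix"]),c["k1"],np.array(c["extrinsics"])
def p2w(uv,z,c):
    K,k,E=c; uv=np.atleast_2d(np.float64(uv))
    # drawn radius = r(1+k1 r^2): OpenCV model with k1 only
    n=cv2.undistortPoints(uv[:,None],K,np.array([k,0,0,0.]))[:,0]
    d=np.c_[n,np.ones(len(n))]@E[:3,:3].T
    return E[:3,3]+d*((z-E[2,3])/d[:,2])[:,None]
def w2p(X,c):
    K,k,E=c; X=np.atleast_2d(X); Ri=E[:3,:3].T
    return cv2.projectPoints(X.astype(float),cv2.Rodrigues(Ri)[0],-Ri@E[:3,3],K,np.array([k,0,0,0.]))[0][:,0]
def mm(v): return np.round(np.array(v)*1000,1).tolist()
def to(x,y,z,yaw):
    "row numbers from the present pose to a tool-down pose"
    s=ctrl.read_state(); R=Ro.from_euler('xyz',s['tcp_rot'],degrees=True)
    t=R.inv().apply(np.array([x,y,z])-s['ee_pos'])/.15
    r=(R.inv()*Ro.from_euler('xyz',[180,0,yaw],degrees=True)).as_rotvec()/np.pi
    return np.round(np.r_[t,r],3).tolist()
def rect(pts):
    (c,(w,h),a)=cv2.minAreaRect(np.float32(pts)*1000)
    if w<h: w,h,a=h,w,a+90
    a=(a+90)%180-90
    return [round(float(v),1) for v in(*c,w,h,a)]
E
python3 - <<'E'
from h import *
im=np.load("pics/top0.npy");c=cal("top");hsv=cv2.cvtColor(im,cv2.COLOR_RGB2HSV)
s=.64
def blob(box,fn,z,name):
    x0,y0,x1,y1=[int(v*s) for v in box]
    m=fn(hsv[y0:y1,x0:x1].astype(int)).astype(np.uint8)
    n,l,st,_=cv2.connectedComponentsWithStats(m); i=1+np.argmax(st[1:,4]); v,u=np.nonzero(l==i)
    print(name,rect(p2w(np.c_[u+x0,v+y0],z,c)[:,:2]),len(u))
yel=lambda h:(abs(h[...,0]-28)<8)&(h[...,1]>120)&(h[...,2]>90)
blu=lambda h:(abs(h[...,0]-110)<12)&(h[...,1]>110)
brd=lambda h:(h[...,2]<150)
blob((570,245,660,355),yel,.024,"base_y");blob((180,265,260,355),blu,.024,"base_b")
blob((425,250,515,355),yel,.0,"cov_y(bottom)");blob((425,250,515,355),yel,.038,"cov_y(38)")
blob((305,270,385,350),blu,.0,"cov_b0");blob((305,270,385,350),blu,.038,"cov_b38")
hd=lambda h:(h[...,2]<70)
blob((425,250,515,355),hd,.072,"hand_y");blob((305,270,385,350),hd,.072,"hand_b")
blob((520,160,590,240),yel,.0404,"tr_l");blob((215,175,275,240),yel,.0404,"tr_s")
blob((520,160,590,240),lambda h:(h[...,1]>60),.008,"brd_l");blob((215,175,275,240),lambda h:(h[...,1]>60),.008,"brd_s")
E
```

```text
base_y [462.3, -359.9, 134.6, 91.4, -16.8] 449
base_b [463.6, 329.4, 103.1, 90.8, 6.7] 361
cov_y(bottom) [474.5, -113.4, 138.8, 94.5, 14.6] 1544
cov_y(38) [469.1, -109.1, 134.0, 91.2, 14.6] 1544
cov_b0 [466.1, 109.4, 111.0, 94.8, 3.1] 1236
cov_b38 [461.0, 106.0, 107.2, 91.5, 3.1] 1236
hand_y [471.2, -110.3, 70.4, 10.3, 13.8] 72
hand_b [462.1, 105.8, 60.4, 11.5, 2.3] 98
tr_l [650.1, -257.0, 30.2, 10.2, -24.9] 37
tr_s [650.0, 278.4, 29.9, 8.6, 26.7] 35
brd_l [643.1, -263.8, 69.2, 52.7, -24.6] 322
brd_s [659.7, 279.3, 65.7, 27.5, 25.0] 156
```

```bash
python3 - <<'E'
import numpy as np,cv2
im=np.load("pics/top0.npy")[:,:,::-1]
a=im[96:160,125:185];b=im[96:160,325:385];d=im[155:235,360:425];e=im[165:235,110:170]
f=lambda x:cv2.resize(x,(400,300),interpolation=cv2.INTER_CUBIC)
cv2.imwrite("pics/crop1.png",np.vstack([np.hstack([f(a),f(b)]),np.hstack([f(d),f(e)])]))
E
```

```text
(no output)
```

View pics/crop1.png

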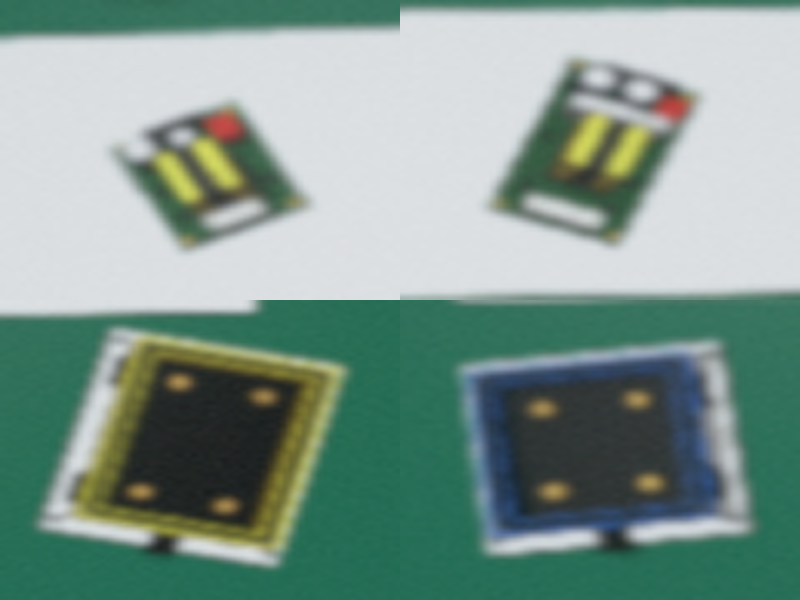

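The crop confirms it. Short board (yellow transformer) top left, long board top right, terminal blocks at the lower end of each. Yellow and blue bases below, glands at the bottom. First I'll go over the yellow base for a wrist look.

```bash
python3 - <<'E'
from h import *
c=cal("wrist");print(np.round(c[2],3).tolist(),c[0][0],c[1])
s=ctrl.read_state();print(s['ee_pos'])
print(to(.36,-.43,.25,0),to(.42,-.36,.25,-17))
E
```

```text
[[0.401, -0.875, -0.271, 0.29], [-0.916, -0.383, -0.117, -0.474], [-0.002, 0.295, -0.955, 0.373], [0.0, 0.0, 0.0, 1.0]] [282.04629439   0.         254.89364018] 0.013018458808778681
[ 0.22005012 -0.50381455  0.23061943]
[1.052, -0.078, -0.129, -0.0, 0.0, 0.131] [1.605, -0.345, -0.129, -0.0, 0.0, 0.226]
```

Call:
send_rows(plan=[[1,0.4,-0.1,-0.05,0,0,0.05],[1,0.8,-0.2,-0.1,0,0,0.1],[1,1,-0.25,-0.13,0,0,0.15],[1,1,-0.25,-0.13,0,0,0.226]], grip_force=40)

```text
clock: 0.6
ee_pos: [0.3443, -0.4082, 0.2509]
tcp_rot: [-180.0, -0.0, -14.3]
ft_force: [-0.3, -0.6, -0.4]
gripper_width: 0.0854
grasp_force: 0.0
```

```bash
python3 - <<'E'
from h import *
print(ctrl.read_state()['ee_pos'],to(.46,-.31,.25,-20))
E
```

```text
[ 0.34431756 -0.40816638  0.25085602] [0.586, -0.825, 0.006, -0.0, -0.0, 0.032]
```

Call:
send_rows(plan=[[1,0.3,-0.4,0,0,0,0.01],[1,0.6,-0.82,0,0,0,0.02],[1,0.6,-0.82,0,0,0,0.02],[1,0.6,-0.82,0,0,0,0.02]])

```text
clock: 1.1
ee_pos: [0.461, -0.311, 0.2501]
tcp_rot: [-180.0, 0.1, -17.6]
ft_force: [0.8, 0.8, 0.0]
gripper_width: 0.0855
grasp_force: 0.0
```

```bash
python3 - <<'E'
from h import *
c=cal("wrist");im=ctrl.capture("wrist");np.save("pics/w1.npy",im);np.save("pics/w1E.npy",c[2])
cv2.imwrite("pics/w1.png",cv2.resize(im[:,:,::-1],(800,600),interpolation=cv2.INTER_CUBIC))
print(ctrl.read_state()['ee_pos'])
E
```

```text
[ 0.46019671 -0.31180712  0.25026635]
```

View pics/w1.png

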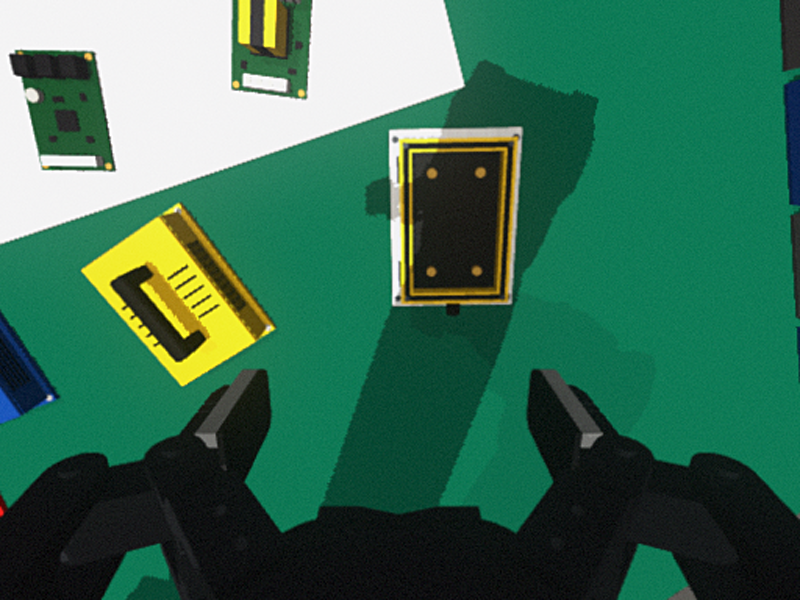

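Wrist view: yellow base at the centre with posts at (431,173), (480,173), (431,271), (477,271) and gland at (452,309). The yellow cover is at left, (178,295), and the long board is partly visible at (270,50).

```bash
python3 - <<'E'
from h import *
im=np.load("pics/w1.npy");K,k,_=cal("wrist");c=(K,k,np.load("pics/w1E.npy"));hsv=cv2.cvtColor(im,cv2.COLOR_RGB2HSV).astype(int)
s=.64
P=p2w(np.array([[431,173],[480,173],[431,271],[477,271]])*s,.016,c);print("posts",mm(P),mm(P.mean(0)))
Q=p2w(np.array([[390,130],[522,127],[513,304],[392,306]])*s,.004,c);print("plate",mm(Q),mm(Q.mean(0)))
m=(abs(hsv[...,0]-27)<9)&(hsv[...,1]>110)&(hsv[...,2]>60)
def r(box,z):
    x0,y0,x1,y1=[int(v*s) for v in box];v,u=np.nonzero(cv2.morphologyEx(m[y0:y1,x0:x1].astype(np.uint8),cv2.MORPH_OPEN,np.ones((2,2))));return rect(p2w(np.c_[u+x0,v+y0],z,c)[:,:2])
print("base rim",r((385,120,530,310),.024))
print("cov z0",r((70,195,285,390),0),"z38",r((70,195,285,390),.038),"rim3",r((70,195,285,390),.003))
H=p2w(np.array([[131,271],[187,355]])*s,.072,c);print("handle",mm(H))
E
```

```text
posts [[511.3, -355.1, 16.0], [499.1, -393.5, 16.0], [431.3, -331.7, 16.0], [419.1, -370.3, 16.0]] [465.2, -362.7, 16.0]
plate [[553.8, -333.0, 4.0], [523.0, -437.5, 4.0], [374.6, -395.4, 4.0], [406.6, -287.5, 4.0]] [464.5, -363.4, 4.0]
base rim [463.8, -363.1, 138.5, 94.7, -16.4]
cov z0 [469.3, -101.4, 142.2, 117.6, 14.4] z38 [475.6, -123.9, 128.4, 106.2, 14.4] rim3 [469.8, -103.2, 141.1, 116.7, 14.4]
handle [[514.0, -118.4, 72.0], [438.8, -128.0, 72.0]]
```

```bash
python3 - <<'E'
from h import *
print(to(.60,-.25,.2,-25))
E
```

```text
[0.764, -0.675, 0.334, -0.0, 0.0, 0.041]
```

Call:
send_rows(plan=[[1,0.38,-0.34,0.17,0,0,0.02],[1,0.76,-0.67,0.33,0,0,0.04],[1,0.76,-0.67,0.33,0,0,0.04],[1,0.76,-0.67,0.33,0,0,0.04],[1,0.76,-0.67,0.33,0,0,0.04]])

```text
clock: 1.78
ee_pos: [0.5938, -0.2621, 0.2016]
tcp_rot: [-179.6, 0.0, -23.9]
ft_force: [-0.4, 0.0, 0.2]
gripper_width: 0.0852
grasp_force: 0.0
```

```bash
python3 - <<'E'
from h import *
c=cal("wrist");im=ctrl.capture("wrist");np.save("pics/w2.npy",im);np.save("pics/w2E.npy",c[2])
cv2.imwrite("pics/w2.png",cv2.resize(im[:,:,::-1],(800,600),interpolation=cv2.INTER_CUBIC))
print(ctrl.read_state()['ee_pos'])
E
```

```text
[ 0.59385609 -0.26211347  0.20214893]
```

View pics/w2.png

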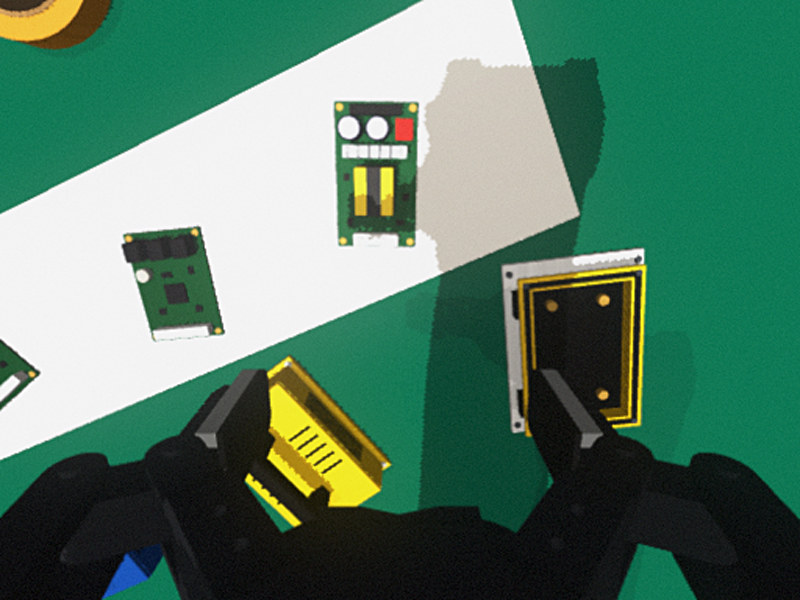

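The long board is clear: PCB corners (335,101), (418,102), (415,246), (336,246), transformer top (354–395, 166–216), white terminal block at (375,240).

```bash
python3 - <<'E'
from h import *
K,k,_=cal("wrist");c=(K,k,np.load("pics/w2E.npy"));s=.64
P=p2w(np.array([[335,101],[418,102],[415,246],[336,246]])*s,.0064,c)[:,:2]
ax=(P[0]+P[1]-P[2]-P[3])/2;L=np.hypot(*ax);ax/=L;print("L",L,"W",np.linalg.norm(P[0]-P[1]),"yaw",np.degrees(np.arctan2(ax[1],ax[0])),"orig",mm(P.mean(0)-.008*ax))
T=p2w(np.array([[354,166],[395,166],[395,216],[354,216]])*s,.0404,c)[:,:2];print(mm(T.mean(0)),np.linalg.norm(T[0]-T[3]),np.linalg.norm(T[0]-T[1]))
st=ctrl.read_state();print(st['ee_pos'],st['tcp_rot'],st['dq'])
E
```

```text
L 0.10342731369473458 W 0.058580602536216116 yaw -25.200650944735255 orig [648.7, -266.5]
[648.6, -267.5] 0.032897733439294315 0.027142001988566214
[ 0.59385609 -0.26211347  0.20214893] [-1.79558935e+02 -3.54315120e-02 -2.39375318e+01] [ 0.04275792 -0.55432015  0.06118072 -0.1243813   0.02246333  0.1100815 ]
```

```bash
python3 - <<'E'
from h import *
print(to(.6487,-.267,.08,-25.2))
E
```

```text
[0.347, -0.112, 0.815, -0.002, -0.0, 0.007]
```

Call:
send_rows(plan=[[1,0.347,-0.112,0.1,-0.002,0,0.007],[1,0.347,-0.112,0.45,-0.002,0,0.007],[1,0.347,-0.112,0.815,-0.002,0,0.007],[1,0.347,-0.112,0.815,-0.002,0,0.007],[1,0.347,-0.112,0.815,-0.002,0,0.007]])

```text
clock: 2.45
ee_pos: [0.6446, -0.2791, 0.0827]
tcp_rot: [-179.3, -0.2, -23.6]
ft_force: [0.3, -1.1, 0.7]
gripper_width: 0.0854
grasp_force: 0.0
```

```bash
python3 - <<'E'
from h import *
s=ctrl.read_state();print(s['ee_pos'],s['tcp_rot'],to(.6487,-.267,.014,-25.2))
E
```

```text
[ 0.64461285 -0.27906623  0.08271196] [-179.32760797   -0.18398698  -23.62026632] [-0.009, -0.079, 0.459, -0.004, -0.001, 0.009]
```

Call:
send_rows(plan=[[1,0,-0.08,0,-0.004,0,0.009],[1,0,-0.08,0,-0.004,0,0.009],[1,0,-0.08,0,-0.004,0,0.009]])

```text
clock: 2.82
ee_pos: [0.6439, -0.2798, 0.0804]
tcp_rot: [-179.5, -0.0, -23.7]
ft_force: [0.2, 0.5, -0.2]
gripper_width: 0.0854
grasp_force: 0.0
```

```bash
python3 - <<'E'
from h import *
s=ctrl.read_state();print(s['ee_pos'],s['tcp_rot'],s['dq'],s['joints'],s['ft_force'],to(.6487,-.267,.014,-25.2))
E
```

```text
[ 0.64389401 -0.27981111  0.08038597] [-1.79458662e+02 -4.72787789e-02 -2.36523322e+01] [ 0.02483683  0.45559998 -0.42656072 -0.13414085 -0.02236022  0.10538106] [-23.7076472   25.74065224  18.59224315  82.80483478   0.54138321
 179.94468251] [ 0.1546688   0.45134527 -0.23316317] [-0.005, -0.087, 0.443, -0.003, -0.0, 0.009]
```

Joint 6 sits at its +180° limit, so I'll make a half turn of the tool (same grasp), which puts joint 6 near 0 for every object.

Call:
send_rows(plan=[[1,0,0,0,0,0,-0.06],[1,0,0,0,0,0,-0.12],[1,0,0,0,0,0,-0.18],[1,0,0,0,0,0,-0.24],[1,0,0,0,0,0,-0.3],[1,0,0,0,0,0,-0.36],[1,0,0,0,0,0,-0.42],[1,0,0,0,0,0,-0.48],[1,0,0,0,0,0,-0.54],[1,0,0,0,0,0,-0.54]])

```text
clock: 4.08
ee_pos: [0.6436, -0.2796, 0.0795]
tcp_rot: [180.0, -0.5, 73.5]
ft_force: [0.2, -0.1, -0.0]
gripper_width: 0.0856
grasp_force: 0.0
```

Call:
send_rows(plan=[[1,0,0,0,0,0,-0.06],[1,0,0,0,0,0,-0.12],[1,0,0,0,0,0,-0.18],[1,0,0,0,0,0,-0.24],[1,0,0,0,0,0,-0.3],[1,0,0,0,0,0,-0.36],[1,0,0,0,0,0,-0.42],[1,0,0,0,0,0,-0.45],[1,0,0,0,0,0,-0.45],[1,0,0,0,0,0,-0.45]])

```text
clock: 5.32
ee_pos: [0.6436, -0.2797, 0.0794]
tcp_rot: [179.5, -0.1, 154.3]
ft_force: [-0.2, 0.2, -0.4]
gripper_width: 0.0852
grasp_force: 0.0
```

```bash
python3 - <<'E'
from h import *
s=ctrl.read_state();print(s['ee_pos'],s['tcp_rot'],s['joints'],to(.6487,-.267,.014,154.8))
E
```

```text
[ 0.64356614 -0.27965024  0.07936155] [ 1.79460452e+02 -5.01106996e-02  1.54313196e+02] [-23.70621142  25.78172787  18.5347315   82.78443655   0.54095718
   1.98068012] [0.005, 0.087, 0.437, 0.003, -0.0, -0.003]
```

Call:
send_rows(plan=[[1,0.005,0.087,0,0.003,0,-0.003],[1,0.005,0.087,0.1,0.003,0,-0.003],[1,0.005,0.087,0.25,0.003,0,-0.003],[1,0.005,0.087,0.38,0.003,0,-0.003],[1,0.005,0.087,0.437,0.003,0,-0.003],[1,0.005,0.087,0.437,0.003,0,-0.003]])

```text
clock: 6.08
ee_pos: [0.6483, -0.2668, 0.013]
tcp_rot: [-180.0, -0.1, 155.1]
ft_force: [-0.0, 0.2, 0.3]
gripper_width: 0.0856
grasp_force: 0.0
```

```bash
python3 - <<'E'
from h import *
s=ctrl.read_state();print(s['ee_pos'],s['tcp_rot'],to(.6487,-.267,.014,154.8))
E
```

```text
[ 0.64829378 -0.26682667  0.01303879] [-1.79996529e+02 -1.21549235e-01  1.55078838e+02] [-0.003, 0.0, -0.006, -0.0, -0.001, 0.002]
```

Call:
send_rows(plan=[[-1,0,0,0,0,0,0],[-1,0,0,0,0,0,0],[-1,0,0,0,0,0,0],[-1,0,0,0,0,0,0],[-1,0,0,0,0,0,0],[-1,0,0,0,0,0,0],[-1,0,0,0,0,0,0],[-1,0,0,0,0,0,0]], grip_force=40)

```text
clock: 7.08
ee_pos: [0.6489, -0.2671, 0.0145]
tcp_rot: [-180.0, 0.0, 155.1]
ft_force: [-0.6, -0.4, 5.7]
gripper_width: 0.0253
grasp_force: 41.5
```

Call:
send_rows(plan=[[-1,0,0,-0.1,0,0,0],[-1,0,0,-0.4,0,0,0],[-1,0,0,-0.7,0,0,0],[-1,0,0,-0.7,0,0,0],[-1,0,0,-0.7,0,0,0]])

```text
clock: 7.7
ee_pos: [0.6485, -0.2669, 0.1183]
tcp_rot: [180.0, -0.1, 155.1]
ft_force: [-0.4, 0.2, -3.0]
gripper_width: 0.0255
grasp_force: 40.8
```

```bash
python3 - <<'E'
from h import *
s=ctrl.read_state();print(s['ee_pos'],s['tcp_rot'],s['gripper_width'],s['ft_force'],to(.4563,-.3607,.12,163.6))
E
```

```text
[ 0.64854716 -0.26687102  0.11830816] [ 1.79999543e+02 -9.77517544e-02  1.55091415e+02] 0.025493989648909185 [-0.36501024  0.24274897 -3.01772657] [0.899, -1.107, -0.01, 0.0, -0.001, -0.047]
```

Call:
send_rows(plan=[[-1,0.12,-0.14,0,0,0,-0.01],[-1,0.32,-0.36,0,0,0,-0.02],[-1,0.54,-0.6,0,0,0,-0.03],[-1,0.74,-0.82,0,0,0,-0.04],[-1,0.88,-0.96,0,0,0,-0.047],[-1,0.9,-1,0,0,0,-0.047],[-1,0.9,-1,0,0,0,-0.047]])

```text
clock: 8.57
ee_pos: [0.4629, -0.3461, 0.118]
tcp_rot: [180.0, -0.1, 163.5]
ft_force: [0.2, -0.3, -0.4]
gripper_width: 0.0255
grasp_force: 40.7
```

```bash
python3 - <<'E'
from h import *
s=ctrl.read_state();print(s['ee_pos'],s['tcp_rot'],s['gripper_width'],to(.4563,-.3607,.06,163.6))
c=cal("wrist");im=ctrl.capture("wrist");np.save("pics/w3.npy",im);np.save("pics/w3E.npy",c[2])
cv2.imwrite("pics/w3.png",cv2.resize(im[:,:,::-1],(800,600),interpolation=cv2.INTER_CUBIC))
E
```

```text
[ 0.46291044 -0.34606911  0.11802382] [ 1.79955991e+02 -1.19197412e-01  1.63500230e+02] 0.02554699101500974 [0.014, -0.106, 0.387, 0.0, -0.001, -0.001]
```

View pics/w3.png

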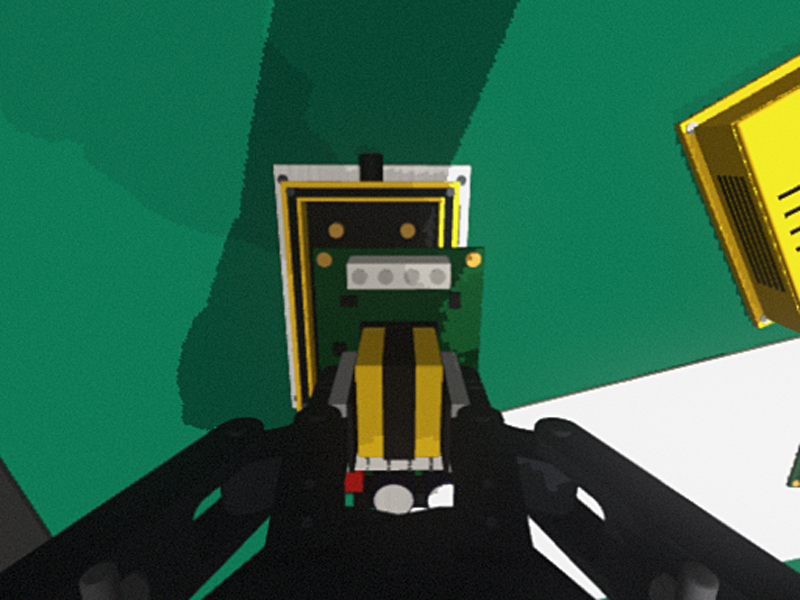

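Board held squarely, terminal block toward the gland. PCB corners are (319,248) and (484,247), base rim corners (280,183) and (470,183). Next I'll compute the in-grip offset.

```bash
python3 - <<'E'
from h import *
K,k,_=cal("wrist");c=(K,k,np.load("pics/w3E.npy"));s=.64
tcp=np.array([.4629,-.3461]);a=np.radians(-16.5);R=np.array([[np.cos(a),-np.sin(a)],[np.sin(a),np.cos(a)]])
P=p2w(np.array([[319,248],[484,247]])*s,.110,c)[:,:2];print("pcb corners in tool/board frame",mm((P-tcp)@R))
b=np.array([.464,-.363]);a=np.radians(-16.4);R=np.array([[np.cos(a),-np.sin(a)],[np.sin(a),np.cos(a)]])
Q=p2w(np.array([[280,183],[470,183]])*s,.024,c)[:,:2];print("rim in base frame",mm((Q-b)@R))
E
```

```text
pcb corners in tool/board frame [[-43.8, -27.5], [-44.2, 29.6]]
rim in base frame [[-66.7, -45.5], [-66.6, 53.4]]
```

Call:
send_rows(plan=[[-1,0.014,-0.106,0,0,0,0],[-1,0.014,-0.106,0.05,0,0,0],[-1,0.014,-0.106,0.2,0,0,0],[-1,0.014,-0.106,0.35,0,0,0],[-1,0.014,-0.106,0.48,0,0,0],[-1,0.014,-0.106,0.55,0,0,0],[-1,0.014,-0.106,0.58,0,0,0],[-1,0.014,-0.106,0.59,0,0,0],[-1,0.014,-0.106,0.6,0,0,0],[-1,0.014,-0.106,0.6,0,0,0]])

```text
clock: 9.88
ee_pos: [0.4567, -0.361, 0.0294]
tcp_rot: [-180.0, -0.0, 163.5]
ft_force: [-0.6, 0.1, -1.7]
gripper_width: 0.0258
grasp_force: 40.7
```

```bash
python3 - <<'E'
from h import *
s=ctrl.read_state();print(s['ee_pos'],s['tcp_rot'],s['gripper_width'],s['ft_force'],to(.4563,-.3607,.0265,163.6))
E
```

```text
[ 0.45673475 -0.36097426  0.02942548] [-1.79991717e+02 -1.16313777e-02  1.63547630e+02] 0.025833210222532803 [-0.60891541  0.1441102  -1.70173072] [0.003, 0.001, 0.02, -0.0, -0.0, -0.0]
```

Lower the last 3 mm slowly, watch the force, then release partly.

Call:
send_rows(plan=[[-1,0,0,0.007,0,0,0],[-1,0,0,0.014,0,0,0],[-1,0,0,0.02,0,0,0],[-1,0,0,0.02,0,0,0]])

```text
clock: 10.38
ee_pos: [0.4566, -0.3609, 0.0264]
tcp_rot: [-180.0, -0.0, 163.5]
ft_force: [-2.5, 0.6, 3.0]
gripper_width: 0.0255
grasp_force: 41.2
```

Call:
send_rows(plan=[[-0.2,0,0,0,0,0,0],[0,0,0,0,0,0,0],[0,0,0,0,0,0,0],[0,0,0,0,0,0,0],[0,0,0,-0.1,0,0,0],[0,0,0,-0.35,0,0,0],[0,0,0,-0.7,0,0,0],[0,0,0,-1,0,0,0],[0.2,0,0,-1,0,0,0],[0.2,0,0,-1,0,0,0]])

```text
clock: 11.62
ee_pos: [0.4567, -0.3609, 0.1762]
tcp_rot: [-180.0, -0.0, 163.5]
ft_force: [0.7, -0.1, -1.1]
gripper_width: 0.0511
grasp_force: 0.0
```

```bash
python3 - <<'E'
from h import *
s=ctrl.read_state();print(s['ee_pos'],s['tcp_rot'],to(.4,-.15,.18,194.5))
c=cal("wrist");im=ctrl.capture("wrist");np.save("pics/w4.npy",im);np.save("pics/w4E.npy",c[2])
cv2.imwrite("pics/w4.png",cv2.resize(im[:,:,::-1],(800,600),interpolation=cv2.INTER_CUBIC))
E
```

```text
[ 0.45669175 -0.36085674  0.17623692] [-1.79998651e+02 -2.45994604e-02  1.63549930e+02] [0.761, 1.241, -0.025, 0.0, -0.0, -0.172]
```

View pics/w4.png

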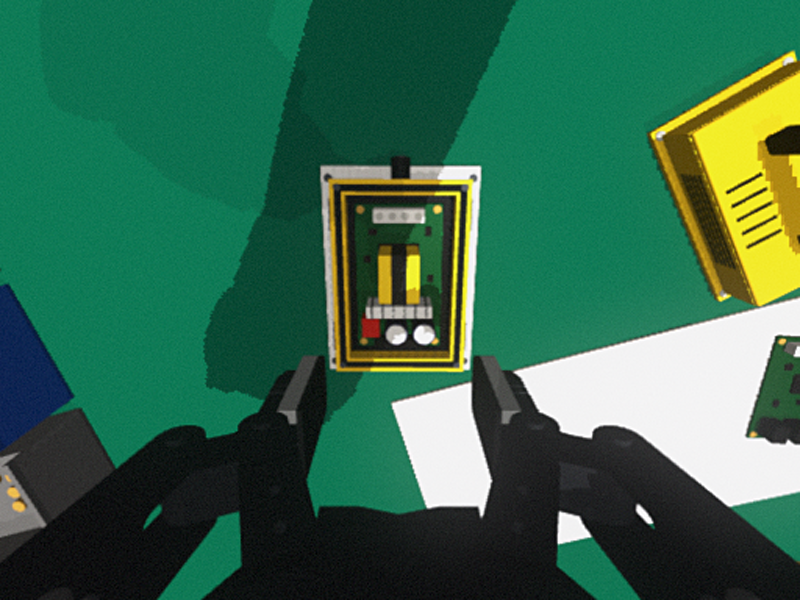

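Board lies flat and centred in the yellow base, block at the gland. Next, the yellow cover.

```bash
python3 - <<'E'
from h import *
K,k,_=cal("wrist");c=(K,k,np.load("pics/w4E.npy"));s=.64
Q=p2w(np.array([[331,181],[474,181],[468,370],[336,370]])*s,.024,c)[:,:2];print("rim",mm(Q.mean(0)),rect(Q))
Q=p2w(np.array([[349,201],[449,200],[443,348],[357,348]])*s,.0184,c)[:,:2];print("pcb",mm(Q.mean(0)),rect(Q))
im=np.load("pics/w4.npy");hsv=cv2.cvtColor(im,cv2.COLOR_RGB2HSV).astype(int)
m=(abs(hsv[...,0]-27)<9)&(hsv[...,1]>110)&(hsv[...,2]>60);x0,y0,x1,y1=int(320*s),int(165*s),int(485*s),int(372*s)
v,u=np.nonzero(m[y0:y1,x0:x1]);print(rect(p2w(np.c_[u+x0,v+y0],.024,c)[:,:2]))
print(to(.47,-.11,.18,194.5))
E
```

```text
rim [466.3, -360.9] [466.3, -360.9, 135.6, 97.5, -16.4]
pcb [464.8, -362.4] [464.9, -362.3, 107.9, 66.9, -15.9]
[465.0, -362.6, 138.0, 94.0, -16.6]
[0.386, 1.628, -0.029, 0.0, -0.001, -0.172]
```

Call:
send_rows(plan=[[0.3,0.1,0.33,0,0,0,-0.03],[0.3,0.2,0.66,0,0,0,-0.08],[0.3,0.3,1,0,0,0,-0.12],[0.3,0.3,1,0,0,0,-0.17],[0.3,0.3,1,0,0,0,-0.17],[0.3,0.3,1,0,0,0,-0.17]])

```text
clock: 12.42
ee_pos: [0.4557, -0.2045, 0.1754]
tcp_rot: [179.9, -0.1, -166.1]
ft_force: [-0.1, 0.5, 0.4]
gripper_width: 0.0554
grasp_force: 0.0
```

```bash
python3 - <<'E'
from h import *
print(ctrl.read_state()['ee_pos'],to(.47,-.11,.18,194.5))
E
```

```text
[ 0.45572472 -0.20453455  0.17536205] [-0.244, 0.589, -0.031, 0.0, -0.001, -0.003]
```

Call:
send_rows(plan=[[0.3,-0.12,0.3,0,0,0,0],[0.3,-0.24,0.59,0,0,0,0],[0.3,-0.24,0.59,0,0,0,0],[0.3,-0.24,0.59,0,0,0,0]])

```text
clock: 12.92
ee_pos: [0.4692, -0.1102, 0.1758]
tcp_rot: [180.0, -0.1, -165.9]
ft_force: [-0.4, 0.2, -0.1]
gripper_width: 0.0556
grasp_force: 0.0
```

```bash
python3 - <<'E'
from h import *
c=cal("wrist");im=ctrl.capture("wrist");np.save("pics/w5.npy",im);np.save("pics/w5E.npy",c[2])
cv2.imwrite("pics/w5.png",cv2.resize(im[:,:,::-1],(800,600),interpolation=cv2.INTER_CUBIC))
s=ctrl.read_state();print(s['ee_pos'],s['tcp_rot'])
E
```

```text
[ 0.46919599 -0.11055085  0.17583759] [ 1.79970688e+02 -6.41285204e-02 -1.65970194e+02]
```

View pics/w5.png

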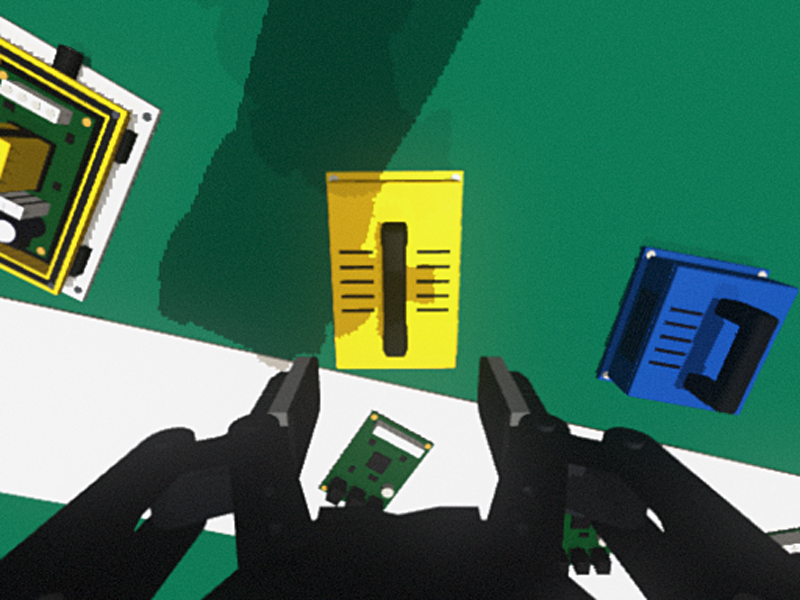

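The yellow cover is centred below: handle top corners (382,224), (408,224), (408,356), (386,356). Its near rim edge is the line (327,172)–(463,171).

```bash
python3 - <<'E'
from h import *
K,k,_=cal("wrist");c=(K,k,np.load("pics/w5E.npy"));s=.64
Q=p2w(np.array([[382,224],[408,224],[408,356],[386,356]])*s,.072,c)[:,:2];print("handle",rect(Q))
N=p2w(np.array([[327,172],[463,171]])*s,.0,c)[:,:2];d=N[0]-N[1];print("near edge",mm(N),np.hypot(*d),np.degrees(np.arctan2(-d[0],d[1])))
a=np.radians(14.3);print("centre from near edge",mm(N.mean(0)+.069*np.array([np.cos(a),np.sin(a)])))
im=np.load("pics/w5.npy");hsv=cv2.cvtColor(im,cv2.COLOR_RGB2HSV).astype(int)
x0,y0,x1,y1=[int(v*s) for v in(372,215,418,362)];v,u=np.nonzero((hsv[y0:y1,x0:x1,2]<75));print(rect(p2w(np.c_[u+x0,v+y0],.072,c)[:,:2]))
E
```

```text
handle [471.8, -111.5, 80.7, 14.5, 14.5]
near edge [[419.7, -174.0], [396.0, -82.4]] 0.09463366665138861 -165.51193355374517
centre from near edge [474.7, -111.2]
[471.9, -116.0, 81.0, 19.4, 14.3]
```

```bash
python3 - <<'E'
from h import *
print(to(.4725,-.1113,.049,-165.5))
E
```

```text
[-0.021, -0.011, 0.846, 0.0, -0.0, -0.003]
```

Call:
send_rows(plan=[[0.3,-0.021,-0.011,0.2,0,0,-0.003],[0.3,-0.021,-0.011,0.45,0,0,-0.003],[0.3,-0.021,-0.011,0.7,0,0,-0.003],[0.3,-0.021,-0.011,0.846,0,0,-0.003],[0.3,-0.021,-0.011,0.846,0,0,-0.003],[-1,-0.021,-0.011,0.846,0,0,-0.003],[-1,-0.021,-0.011,0.846,0,0,-0.003],[-1,-0.021,-0.011,0.846,0,0,-0.003],[-1,-0.021,-0.011,0.846,0,0,-0.003],[-1,-0.021,-0.011,0.846,0,0,-0.003]], grip_force=60)

```text
clock: 14.22
ee_pos: [0.4733, -0.1108, 0.0504]
tcp_rot: [-179.9, 0.1, -165.3]
ft_force: [-0.9, -1.9, 6.6]
gripper_width: 0.0127
grasp_force: 59.1
```

Call:
send_rows(plan=[[-1,0,0,0,0,0,0],[-1,0,0,0,0,0,0],[-1,0,0,-0.15,0,0,0],[-1,0,0,-0.4,0,0,0],[-1,0,0,-0.65,0,0,0],[-1,0,0,-0.7,0,0,0],[-1,0,0,-0.7,0,0,0]])

```text
clock: 15.1
ee_pos: [0.4727, -0.1104, 0.1535]
tcp_rot: [180.0, -0.1, -165.3]
ft_force: [0.4, -0.3, -3.8]
gripper_width: 0.0128
grasp_force: 59.1
```

```bash
python3 - <<'E'
from h import *
s=ctrl.read_state();print(s['ee_pos'],s['tcp_rot'],to(.4646,-.3628,.16,163.5))
E
```

```text
[ 0.47265907 -0.11039296  0.15348139] [ 1.79955992e+02 -5.65967021e-02 -1.65306444e+02] [0.479, -1.614, -0.044, 0.0, -0.0, 0.173]
```

Call:
send_rows(plan=[[-1,0.03,-0.12,0,0,0,0.02],[-1,0.09,-0.35,0,0,0,0.05],[-1,0.16,-0.6,0,0,0,0.09],[-1,0.22,-0.82,0,0,0,0.13],[-1,0.28,-1,0,0,0,0.16],[-1,0.29,-1,0,0,0,0.173],[-1,0.29,-1,0,0,0,0.173],[-1,0.29,-1,0,0,0,0.173]])

```text
clock: 16.1
ee_pos: [0.4683, -0.2667, 0.1533]
tcp_rot: [180.0, -0.1, 163.6]
ft_force: [-0.5, 0.4, -2.7]
gripper_width: 0.0129
grasp_force: 59.1
```

```bash
python3 - <<'E'
from h import *
s=ctrl.read_state();print(s['ee_pos'],s['tcp_rot'],s['gripper_width'],to(.4646,-.3628,.15,163.5))
E
```

```text
[ 0.46833237 -0.26666406  0.15333234] [ 1.79980474e+02 -1.11084503e-01  1.63553637e+02] 0.012921338818877534 [-0.158, -0.622, 0.022, 0.0, -0.001, 0.0]
```

Call:
send_rows(plan=[[-1,-0.04,-0.16,0,0,0,0],[-1,-0.1,-0.4,0,0,0,0],[-1,-0.158,-0.622,0,0,0,0],[-1,-0.158,-0.622,0.1,0,0,0],[-1,-0.158,-0.622,0.2,0,0,0],[-1,-0.158,-0.622,0.2,0,0,0],[-1,-0.158,-0.622,0.2,0,0,0]])

```text
clock: 16.98
ee_pos: [0.4652, -0.3621, 0.1244]
tcp_rot: [180.0, -0.0, 163.6]
ft_force: [0.4, -0.3, -1.9]
gripper_width: 0.0128
grasp_force: 59.2
```

```bash
python3 - <<'E'
from h import *
s=ctrl.read_state();print(s['ee_pos'],s['tcp_rot'],to(.4646,-.3628,.075,163.5))
c=cal("wrist");im=ctrl.capture("wrist");np.save("pics/w6.npy",im);np.save("pics/w6E.npy",c[2])
cv2.imwrite("pics/w6.png",cv2.resize(im[:,:,::-1],(800,600),interpolation=cv2.INTER_CUBIC))
E
```

```text
[ 0.46516402 -0.36210028  0.12440499] [ 1.79994104e+02 -3.49428367e-02  1.63607220e+02] [0.002, -0.006, 0.329, 0.0, -0.0, 0.001]
```

View pics/w6.png

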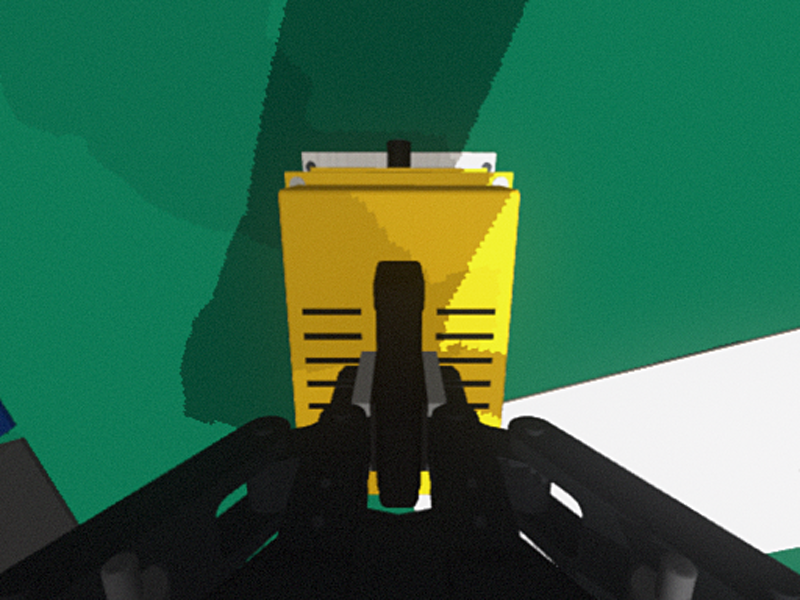

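Cover is symmetric over the base: rim corners (285,173), (513,173), plate (302–496,153), gland at 399. I'll check the offset along x.

```bash
python3 - <<'E'
from h import *
K,k,_=cal("wrist");c=(K,k,np.load("pics/w6E.npy"));s=.64
b=np.array([.4646,-.3628]);a=np.radians(-16.4);R=np.array([[np.cos(a),-np.sin(a)],[np.sin(a),np.cos(a)]])
for p,z in(([[285,173],[513,173]],.074),([[302,153],[496,153]],.004)):
    print(mm((p2w(np.array(p)*s,z,c)[:,:2]-b)@R))
E
```

```text
[[-67.0, -47.0], [-67.0, 49.1]]
[[-75.3, -53.8], [-75.4, 56.2]]
```

Call:
send_rows(plan=[[-1,0,0,0.08,0,0,0],[-1,0,0,0.18,0,0,0],[-1,0,0,0.26,0,0,0],[-1,0,0,0.3,0,0,0],[-1,0,0,0.315,0,0,0],[-1,0,0,0.322,0,0,0],[-1,0,0,0.328,0,0,0],[-1,0,0,0.334,0,0,0],[-1,0,0,0.334,0,0,0]])

```text
clock: 18.15
ee_pos: [0.4651, -0.3629, 0.0745]
tcp_rot: [-180.0, -0.0, 163.5]
ft_force: [-0.3, -0.3, 0.6]
gripper_width: 0.0126
grasp_force: 59.6
```

Call:
send_rows(plan=[[-1,0,0,0.005,0,0,0],[-1,0,0,0.005,0,0,0]])

```text
clock: 18.4
ee_pos: [0.4651, -0.3629, 0.0744]
tcp_rot: [-180.0, 0.0, 163.5]
ft_force: [-2.5, 1.1, 5.4]
gripper_width: 0.0125
grasp_force: 60.5
```

Call:
send_rows(plan=[[-0.5,0,0,0,0,0,0],[-0.2,0,0,0,0,0,0],[0,0,0,0,0,0,0],[0,0,0,0,0,0,0],[0,0,0,0,0,0,0],[0,0,0,-0.1,0,0,0],[0,0,0,-0.35,0,0,0],[0,0,0,-0.7,0,0,0],[0.2,0,0,-0.8,0,0,0],[0.2,0,0,-0.8,0,0,0]])

```text
clock: 19.65
ee_pos: [0.4655, -0.3632, 0.1947]
tcp_rot: [-180.0, 0.1, 163.6]
ft_force: [0.4, 0.4, -0.5]
gripper_width: 0.0512
grasp_force: 0.0
```

```bash
python3 - <<'E'
from h import *
s=ctrl.read_state();print(s['ee_pos'],s['tcp_rot'],to(.3225,-.2,.19,180),to(.46,.3,.19,-173))
c=cal("wrist");im=ctrl.capture("wrist");np.save("pics/w7.npy",im);np.save("pics/w7E.npy",c[2])
cv2.imwrite("pics/w7.png",cv2.resize(im[:,:,::-1],(800,600),interpolation=cv2.INTER_CUBIC))
E
```

```text
[ 0.46547369 -0.36316704  0.19471657] [-1.79955281e+02  8.47645117e-02  1.63550485e+02] [1.222, 0.773, 0.029, -0.0, 0.0, -0.091] [1.287, 4.23, 0.026, -0.0, 0.0, -0.13]
```

View pics/w7.png

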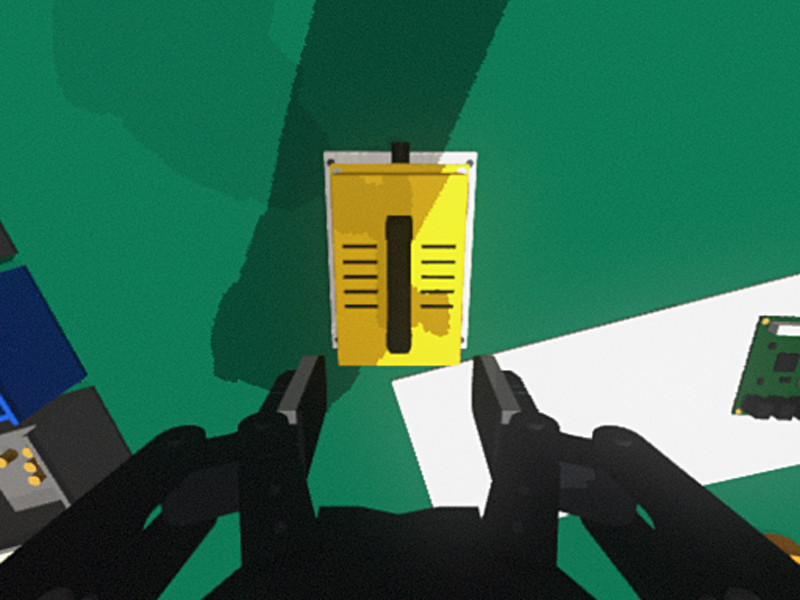

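Cover sits squarely on the yellow base. Next, over to the blue side.

Call:
send_rows(plan=[[0.3,0.1,0.35,0,0,0,-0.04],[0.3,0.2,0.7,0,0,0,-0.08],[0.3,0.28,0.96,0,0,0,-0.1],[0.3,0.28,0.96,0,0,0,-0.1]])

```text
clock: 20.2
ee_pos: [0.4649, -0.2104, 0.1919]
tcp_rot: [179.9, -0.2, -178.2]
ft_force: [0.8, -0.7, 0.4]
gripper_width: 0.0557
grasp_force: 0.0
```

Call:
send_rows(plan=[[0.3,0,0.4,0,0,0,0],[0.3,0,0.8,0,0,0,0],[0.3,0,1,0,0,0,0]])

```text
clock: 20.58
ee_pos: [0.4609, -0.0613, 0.192]
tcp_rot: [180.0, -0.1, -178.4]
ft_force: [0.7, -0.1, 0.3]
gripper_width: 0.0559
grasp_force: 0.0
```

Call:
send_rows(plan=[[0.3,0,0.4,0,0,0,0],[0.3,0,0.8,0,0,0,0],[0.3,0,1,0,0,0,0]])

```text
clock: 20.95
ee_pos: [0.4569, 0.0888, 0.192]
tcp_rot: [180.0, -0.2, -178.4]
ft_force: [-0.3, 0.3, 0.1]
gripper_width: 0.0553
grasp_force: 0.0
```

Call:
send_rows(plan=[[0.3,0,0.4,0,0,0,0],[0.3,0,0.8,0,0,0,0],[0.3,0,0.9,0,0,0,0],[0.3,0,0.9,0,0,0,0],[0.3,0,0.9,0,0,0,0]])

```text
clock: 21.58
ee_pos: [0.454, 0.2206, 0.1931]
tcp_rot: [-180.0, -0.1, -178.5]
ft_force: [0.2, -0.2, -0.3]
gripper_width: 0.0554
grasp_force: 0.0
```

```bash
python3 - <<'E'
from h import *
c=cal("wrist");im=ctrl.capture("wrist");np.save("pics/w8.npy",im);np.save("pics/w8E.npy",c[2])
cv2.imwrite("pics/w8.png",cv2.resize(im[:,:,::-1],(800,600),interpolation=cv2.INTER_CUBIC))
s=ctrl.read_state();print(s['ee_pos'],s['tcp_rot'],to(.645,.278,.19,-154))
E
```

```text
[0.45401239 0.22057022 0.19327977] [-1.79997346e+02 -5.89954607e-02 -1.78560245e+02] [-1.282, 0.351, 0.021, 0.0, -0.0, -0.136]
```

View pics/w8.png

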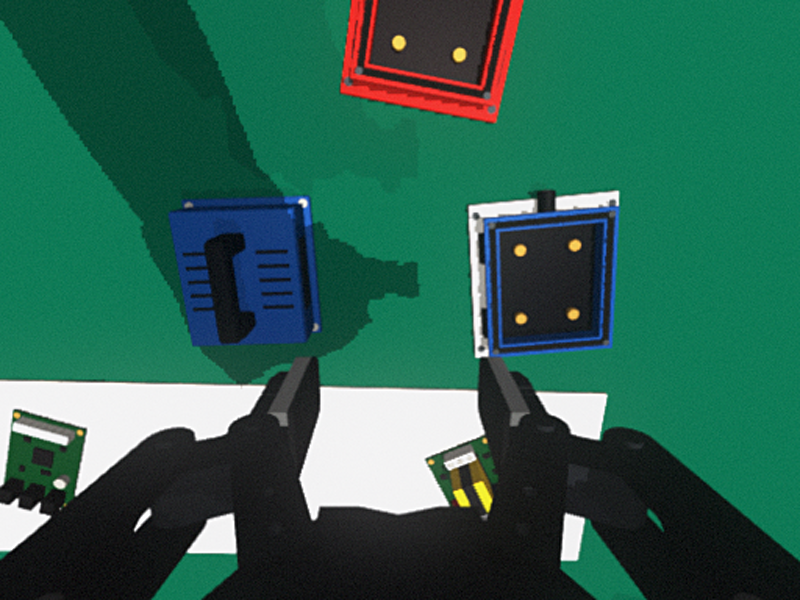

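Blue base at (545,280) with gland at (545,200), posts at (520,250), (575,245), (521,318), (573,314). The blue cover is at (248,270), and the red decoy is above at (435,55). Next I'll measure and move on to the short board.

```bash
python3 - <<'E'
from h import *
K,k,_=cal("wrist");c=(K,k,np.load("pics/w8E.npy"));s=.64
P=p2w(np.array([[520,250],[575,245],[521,318],[573,314]])*s,.016,c);print("posts",mm(P.mean(0)))
Q=p2w(np.array([[483,221],[619,207],[613,347],[487,357]])*s,.024,c)[:,:2];print("rim4",mm(Q.mean(0)),rect(Q))
im=np.load("pics/w8.npy");hsv=cv2.cvtColor(im,cv2.COLOR_RGB2HSV).astype(int)
x0,y0,x1,y1=[int(v*s) for v in(478,190,630,362)]
m=((abs(hsv[...,0]-110)<14)&(hsv[...,1]>120)&(hsv[...,2]>50)).astype(np.uint8)[y0:y1,x0:x1]
n,l,st,_=cv2.connectedComponentsWithStats(m);v,u=np.nonzero(l==1+np.argmax(st[1:,4]));print("rim seg",rect(p2w(np.c_[u+x0,v+y0],.024,c)[:,:2]))
H=p2w(np.array([[207,237],[243,234],[252,338],[219,342]])*s,.072,c)[:,:2];print("cover handle",rect(H))
B=p2w(np.array([[186,197],[310,197],[319,332]])*s,0,c)[:,:2];print("cover rim",mm(B),mm((B[0]+B[2])/2))
E
```

```text
posts [467.8, 332.8, 16.0]
rim4 [468.4, 332.4] [468.1, 332.6, 106.5, 96.2, 6.6]
rim seg [467.7, 332.4, 93.2, 79.1, 6.9]
cover handle [462.3, 116.1, 70.5, 21.7, 0.7]
cover rim [[413.2, 61.4], [410.7, 153.4], [519.0, 157.2]] [466.1, 109.3]
```

Call:
send_rows(plan=[[0.3,-0.3,0.1,0,0,0,-0.04],[0.3,-0.6,0.2,0,0,0,-0.08],[0.3,-0.9,0.35,0,0,0,-0.12],[0.3,-1,0.35,0,0,0,-0.136],[0.3,-1,0.35,0,0,0,-0.136],[0.3,-1,0.35,0,0,0,-0.136]])

```text
clock: 22.38
ee_pos: [0.602, 0.2775, 0.1938]
tcp_rot: [180.0, -0.0, -154.1]
ft_force: [-0.2, 0.2, -0.4]
gripper_width: 0.0556
grasp_force: 0.0
```

```bash
python3 - <<'E'
from h import *
c=cal("wrist");im=ctrl.capture("wrist");np.save("pics/w9.npy",im);np.save("pics/w9E.npy",c[2])
cv2.imwrite("pics/w9.png",cv2.resize(im[:,:,::-1],(800,600),interpolation=cv2.INTER_CUBIC))
s=ctrl.read_state();print(s['ee_pos'],s['tcp_rot'],s['joints'])
E
```

```text
[0.6018135  0.2777866  0.19406565] [ 1.79962265e+02  2.78820106e-03 -1.54071537e+02] [ 2.47609766e+01  2.05543303e+01  2.43104934e+01  9.37541443e+01
  3.77835718e-02 -1.16748694e+00]
```

View pics/w9.png

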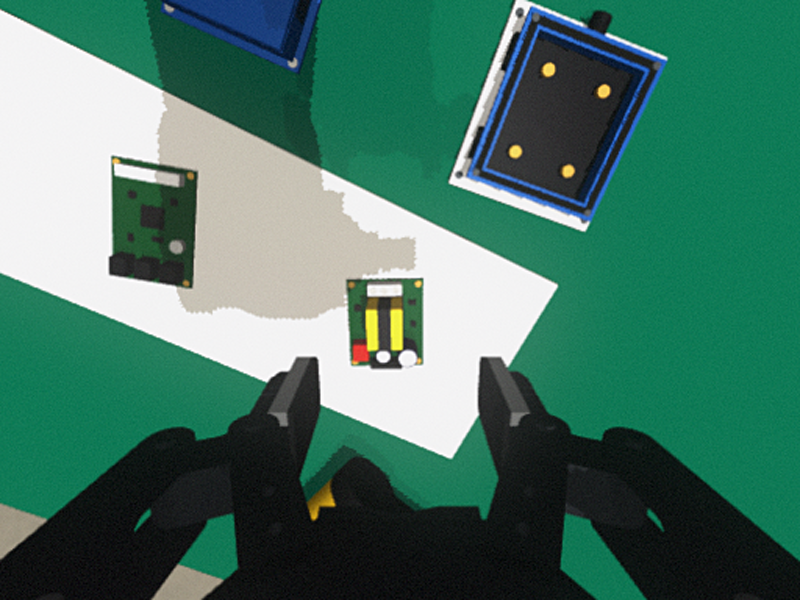

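Short board at (386,322): PCB corners (347,280), (422,279), (423,364), (352,365). Transformer top spans (366–403, 309–350) and the terminal block is at (384,290).

```bash
python3 - <<'E'
from h import *
K,k,_=cal("wrist");c=(K,k,np.load("pics/w9E.npy"));s=.64
P=p2w(np.array([[347,280],[422,279],[423,364],[352,365]])*s,.0064,c)[:,:2]
ax=(P[2]+P[3]-P[0]-P[1])/2;L=np.hypot(*ax);ax/=L
print("L",L,"W",np.linalg.norm(P[0]-P[1]),"yaw",np.degrees(np.arctan2(ax[1],ax[0])),"orig",mm(P.mean(0)-.008*ax), "from near edge",mm((P[0]+P[1])/2+.029*ax))
T=p2w(np.array([[366,310],[402,310],[403,350],[368,350]])*s,.0404,c)[:,:2];t=(T[2]+T[3]-T[0]-T[1]);print(rect(T),np.degrees(np.arctan2(t[1],t[0])))
d=P[0]-P[1];print("near edge yaw",np.degrees(np.arctan2(-d[0],d[1]))%180)
d=T[0]-T[1];print("tr edge yaw",np.degrees(np.arctan2(-d[0],d[1]))%180)
for p in ([[[549,70],[604,91],[515,152],[568,171]]]):print("posts",mm(p2w(np.array(p)*s,.016,c).mean(0)))
x,y=T.mean(0);print(to(x,y,.08,27-180))
E
```

```text
L 0.07272580380056898 W 0.058191005871582505 yaw 27.34051696368161 orig [647.5, 288.3] from near edge [648.1, 288.6]
[647.6, 288.5, 31.7, 25.6, 27.4] 27.401186062398928
near edge yaw 26.690552482975676
tr edge yaw 25.888657955724966
posts [468.3, 333.1, 16.0]
[-0.306, -0.069, 0.76, 0.0, 0.0, -0.006]
```

Call:
send_rows(plan=[[0.3,-0.306,-0.069,0.1,0,0,-0.006],[0.3,-0.306,-0.069,0.4,0,0,-0.006],[0.3,-0.306,-0.069,0.76,0,0,-0.006],[0.3,-0.306,-0.069,0.76,0,0,-0.006],[0.3,-0.306,-0.069,0.76,0,0,-0.006]])

```text
clock: 23.05
ee_pos: [0.6484, 0.2897, 0.0826]
tcp_rot: [180.0, 0.1, -152.9]
ft_force: [0.2, 0.2, 1.2]
gripper_width: 0.0556
grasp_force: 0.0
```

```bash
python3 - <<'E'
from h import *
s=ctrl.read_state();print(s['ee_pos'],s['tcp_rot'],to(.6476,.2885,.0145,-153))
E
```

```text
[0.64839842 0.28967579 0.08258022] [ 1.79971049e+02  1.45724116e-01 -1.52904577e+02] [0.009, -0.005, 0.454, 0.0, 0.001, 0.001]
```

Call:
send_rows(plan=[[0.3,0.009,-0.005,0.15,0,0.001,0],[0.3,0.009,-0.005,0.3,0,0.001,0],[0.3,0.009,-0.005,0.4,0,0.001,0],[0.3,0.009,-0.005,0.454,0,0.001,0],[0.3,0.009,-0.005,0.454,0,0.001,0],[-1,0.009,-0.005,0.454,0,0.001,0],[-1,0.009,-0.005,0.454,0,0.001,0],[-1,0.009,-0.005,0.454,0,0.001,0],[-1,0.009,-0.005,0.454,0,0.001,0],[-1,0.009,-0.005,0.454,0,0.001,0]], grip_force=40)

```text
clock: 24.3
ee_pos: [0.6476, 0.2884, 0.0123]
tcp_rot: [180.0, -0.1, -152.9]
ft_force: [0.1, 0.9, 5.1]
gripper_width: 0.0251
grasp_force: 41.3
```

Call:
send_rows(plan=[[-1,0,0,0,0,0,0],[-1,0,0,0,0,0,0],[-1,0,0,-0.1,0,0,0],[-1,0,0,-0.4,0,0,0],[-1,0,0,-0.7,0,0,0],[-1,0,0,-0.7,0,0,0],[-1,0,0,-0.7,0,0,0]])

```text
clock: 25.18
ee_pos: [0.6472, 0.2883, 0.1158]
tcp_rot: [180.0, -0.2, -152.9]
ft_force: [0.7, 1.0, -1.8]
gripper_width: 0.0254
grasp_force: 40.6
```

```bash
python3 - <<'E'
from h import *
s=ctrl.read_state();print(s['ee_pos'],s['tcp_rot'],to(.4601,.3321,.115,-173.2))
E
```

```text
[0.64723823 0.28826594 0.11581838] [ 179.96323008   -0.24407665 -152.88430632] [0.977, 0.829, 0.01, -0.0, -0.001, 0.113]
```

Call:
send_rows(plan=[[-1,0.12,0.1,0,0,0,0.015],[-1,0.32,0.27,0,0,0,0.035],[-1,0.54,0.46,0,0,0,0.06],[-1,0.76,0.65,0,0,0,0.085],[-1,0.92,0.78,0,0,0,0.105],[-1,0.977,0.829,0,0,0,0.113],[-1,0.977,0.829,0,0,0,0.113],[-1,0.977,0.829,0,0,0,0.113]])

```text
clock: 26.18
ee_pos: [0.4604, 0.3319, 0.116]
tcp_rot: [-179.9, -0.3, -173.2]
ft_force: [0.6, 0.2, -1.4]
gripper_width: 0.0255
grasp_force: 40.5
```

```bash
python3 - <<'E'
from h import *
s=ctrl.read_state();print(s['ee_pos'],s['tcp_rot'],s['gripper_width'],to(.4601,.3321,.03,-173.2))
c=cal("wrist");im=ctrl.capture("wrist");np.save("pics/w10.npy",im);np.save("pics/w10E.npy",c[2])
cv2.imwrite("pics/w10.png",cv2.resize(im[:,:,::-1],(800,600),interpolation=cv2.INTER_CUBIC))
E
```

```text
[0.46043353 0.33187136 0.11598234] [-179.92129694   -0.26963978 -173.20685119] 0.02549005946932402 [-0.001, 0.003, 0.573, -0.0, -0.001, -0.0]
```

View pics/w10.png

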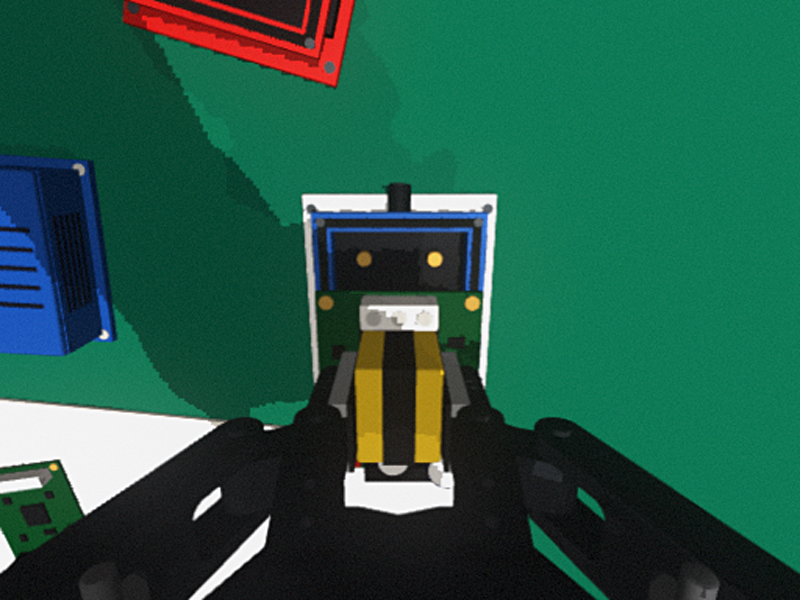

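Short board centred over the blue base, with block toward the gland (board edges 316–483, plate 304–496, gland 400). I'll lower it.

Call:
send_rows(plan=[[-1,0,0,0.1,0,0,0],[-1,0,0,0.25,0,0,0],[-1,0,0,0.4,0,0,0],[-1,0,0,0.5,0,0,0],[-1,0,0,0.55,0,0,0],[-1,0,0,0.573,0,0,0],[-1,0,0,0.585,0,0,0],[-1,0,0,0.595,0,0,0],[-1,0,0,0.595,0,0,0]])

```text
clock: 27.35
ee_pos: [0.4601, 0.3322, 0.0279]
tcp_rot: [-180.0, -0.2, -173.2]
ft_force: [1.0, -0.3, -1.2]
gripper_width: 0.0252
grasp_force: 40.5
```

Call:
send_rows(plan=[[-1,0,0,0.005,0,0,0],[-1,0,0,0.01,0,0,0],[-1,0,0,0.01,0,0,0]])

```text
clock: 27.72
ee_pos: [0.4599, 0.3321, 0.026]
tcp_rot: [-180.0, -0.2, -173.2]
ft_force: [-0.4, -0.5, -1.4]
gripper_width: 0.0255
grasp_force: 40.5
```

Call:
send_rows(plan=[[-1,0,0,0.005,0,0,0],[-1,0,0,0.01,0,0,0],[-1,0,0,0.01,0,0,0]])

```text
clock: 28.1
ee_pos: [0.4599, 0.3321, 0.0245]
tcp_rot: [-180.0, -0.2, -173.2]
ft_force: [0.2, -0.5, -1.0]
gripper_width: 0.0251
grasp_force: 40.5
```

Call:
send_rows(plan=[[-1,0,0,0.005,0,0,0],[-1,0,0,0.008,0,0,0],[-1,0,0,0.008,0,0,0]])

```text
clock: 28.48
ee_pos: [0.46, 0.3322, 0.0242]
tcp_rot: [-180.0, -0.2, -173.2]
ft_force: [-2.5, -2.7, 4.9]
gripper_width: 0.0253
grasp_force: 41.5
```

Contact. Release and rise.

Call:
send_rows(plan=[[-0.2,0,0,0,0,0,0],[0,0,0,0,0,0,0],[0,0,0,0,0,0,0],[0,0,0,0,0,0,0],[0,0,0,-0.1,0,0,0],[0,0,0,-0.35,0,0,0],[0,0,0,-0.7,0,0,0],[0,0,0,-1,0,0,0],[0.2,0,0,-1,0,0,0],[0.2,0,0,-1,0,0,0]])

```text
clock: 29.72
ee_pos: [0.4605, 0.3323, 0.1736]
tcp_rot: [-180.0, -0.2, -173.2]
ft_force: [0.4, 0.7, 0.3]
gripper_width: 0.0512
grasp_force: 0.0
```

```bash
python3 - <<'E'
from h import *
c=cal("wrist");im=ctrl.capture("wrist");np.save("pics/w11.npy",im);np.save("pics/w11E.npy",c[2]);s=ctrl.read_state()
hsv=cv2.cvtColor(im,cv2.COLOR_RGB2HSV).astype(int);print(s['ee_pos'])
x0,y0,x1,y1=190,90,320,245
for nm,m,z in(("rim",(abs(hsv[...,0]-110)<14)&(hsv[...,1]>120)&(hsv[...,2]>50),.024),("transf",(abs(hsv[...,0]-27)<6)&(hsv[...,1]>120)&(hsv[...,2]>120),.0524)):
    n,l,st,ce=cv2.connectedComponentsWithStats(m[y0:y1,x0:x1].astype(np.uint8))
    for i in range(1,n):
        if st[i,4]>60:
            v,u=np.nonzero(l==i);print(nm,st[i,4],rect(p2w(np.c_[u+x0,v+y0],z,c)[:,:2]))
print(to(.465,.18,.18,-177.5))
E
```

```text
[0.46024747 0.33207847 0.17279553]
rim 1118 [467.1, 332.6, 107.7, 93.6, 6.8]
rim 1181 [467.5, 332.7, 92.3, 79.1, 6.8]
transf 270 [460.6, 323.3, 32.2, 7.7, 6.0]
transf 289 [458.5, 340.7, 32.2, 7.9, 7.1]
[0.088, -1.011, -0.046, -0.0, -0.001, 0.024]
```

Short board is seated within 1 mm of its target. Now the blue cover.

Call:
send_rows(plan=[[0.3,0.03,-0.35,0,0,0,0.01],[0.3,0.06,-0.7,0,0,0,0.02],[0.3,0.088,-1,0,0,0,0.024],[0.3,0.088,-1,0,0,0,0.024],[0.3,0.088,-1,0,0,0,0.024]])

```text
clock: 30.4
ee_pos: [0.4648, 0.1818, 0.1728]
tcp_rot: [-179.9, -0.3, -177.6]
ft_force: [0.1, 0.3, -0.1]
gripper_width: 0.0555
grasp_force: 0.0
```

Call:
send_rows(plan=[[0.3,0,-0.25,0,0,0,0],[0.3,0,-0.49,0,0,0,0],[0.3,0,-0.49,0,0,0,0],[0.3,0,-0.49,0,0,0,0]])

```text
clock: 30.9
ee_pos: [0.4682, 0.1093, 0.1733]
tcp_rot: [-180.0, -0.2, -177.5]
ft_force: [0.6, 0.0, 0.2]
gripper_width: 0.0556
grasp_force: 0.0
```

```bash
python3 - <<'E'
from h import *
c=cal("wrist");im=ctrl.capture("wrist");np.save("pics/w12.npy",im);np.save("pics/w12E.npy",c[2]);s=ctrl.read_state()
cv2.imwrite("pics/w12.png",cv2.resize(im[:,:,::-1],(800,600),interpolation=cv2.INTER_CUBIC))
hsv=cv2.cvtColor(im,cv2.COLOR_RGB2HSV).astype(int);print(s['ee_pos'],s['tcp_rot'])
m=((abs(hsv[...,0]-110)<14)&(hsv[...,1]>120)&(hsv[...,2]>50)).astype(np.uint8);m[:,:190]=0;m[:,330:]=0;m[245:]=0
n,l,st,ce=cv2.connectedComponentsWithStats(m);i=1+np.argmax(st[1:,4]);b=l==i;print(st[i])
v,u=np.nonzero(b);print("cover at z0",rect(p2w(np.c_[u,v],0,c)[:,:2]),"z38",rect(p2w(np.c_[u,v],.038,c)[:,:2]))
x,y,w,h=st[i,:4]
d=np.zeros_like(m);d[y+8:y+h-8,x+8:x+w-8]=hsv[y+8:y+h-8,x+8:x+w-8,2]<55
n,l,st,ce=cv2.connectedComponentsWithStats(d);i=1+np.argmax(st[1:,4]);v,u=np.nonzero(l==i);print("handle",st[i],rect(p2w(np.c_[u,v],.072,c)[:,:2]))
E
```

```text
[0.4681993  0.10944417 0.17329163] [-179.95702599   -0.23808065 -177.47748169]
[ 211  117   88  102 7007]
cover at z0 [471.0, 109.5, 118.8, 95.7, 3.3] z38 [461.8, 109.0, 104.5, 84.2, 3.3]
handle [ 247  142   17   69 1024] [459.8, 108.9, 62.9, 13.9, 3.2]
```

```bash
python3 - <<'E'
from h import *
print(to(.4653,.1091,.05,-176.8))
K,k,_=cal("wrist");c=(K,k,np.load("pics/w12E.npy"))
# prediction check: project model rim/handle corners for this pose, compare with dark/blue extents
a=np.radians(3.2);R=np.array([[np.cos(a),-np.sin(a)],[np.sin(a),np.cos(a)]])
f=lambda p,z:np.round(w2p(np.c_[np.array(p)@R.T+[.4653,.1091],np.full(len(p),z)],c)).tolist()
print(f([[-.034,0],[.034,0]],.072),f([[-.054,-.047],[-.054,.047]],0.))
im=np.load("pics/w12.npy");print("col255 V",[int(x) for x in im[112:235,255].max(1)])
E
```

```text
[0.016, -0.001, 0.822, -0.0, -0.001, -0.004]
[[255.0, 145.0], [256.0, 218.0]] [[211.0, 117.0], [298.0, 116.0]]
col255 V [110, 110, 116, 115, 115, 106, 171, 210, 207, 211, 187, 93, 62, 114, 187, 203, 199, 198, 199, 203, 196, 198, 198, 198, 197, 202, 199, 202, 184, 95, 27, 30, 28, 38, 38, 37, 39, 47, 51, 53, 50, 48, 51, 51, 51, 51, 49, 54, 49, 47, 49, 46, 48, 47, 50, 48, 52, 45, 45, 43, 42, 49, 45, 49, 44, 47, 45, 45, 43, 39, 38, 37, 33, 30, 34, 31, 34, 36, 33, 40, 33, 37, 35, 33, 40, 36, 25, 36, 33, 30, 31, 28, 31, 37, 31, 38, 29, 33, 33, 37, 39, 28, 36, 36, 42, 105, 143, 126, 127, 124, 122, 123, 121, 123, 124, 126, 123, 123, 121, 126, 127, 127, 126]
```

Model projection matches the picture (handle rows 145–218 predicted, 141–217 seen including its front face). Grasp.

Call:
send_rows(plan=[[0.3,0.016,0,0.2,0,-0.001,-0.004],[0.3,0.016,0,0.45,0,-0.001,-0.004],[0.3,0.016,0,0.7,0,-0.001,-0.004],[0.3,0.016,0,0.822,0,-0.001,-0.004],[0.3,0.016,0,0.822,0,-0.001,-0.004],[-1,0.016,0,0.822,0,-0.001,-0.004],[-1,0.016,0,0.822,0,-0.001,-0.004],[-1,0.016,0,0.822,0,-0.001,-0.004],[-1,0.016,0,0.822,0,-0.001,-0.004],[-1,0.016,0,0.822,0,-0.001,-0.004]], grip_force=60)

```text
clock: 32.2
ee_pos: [0.4662, 0.1083, 0.0517]
tcp_rot: [-180.0, 0.1, -176.8]
ft_force: [0.1, 1.3, 6.2]
gripper_width: 0.0126
grasp_force: 59.5
```

Call:
send_rows(plan=[[-1,0,0,0,0,0,0],[-1,0,0,0,0,0,0],[-1,0,0,-0.15,0,0,0],[-1,0,0,-0.4,0,0,0],[-1,0,0,-0.65,0,0,0],[-1,0,0,-0.7,0,0,0],[-1,0,0,-0.7,0,0,0]])

```text
clock: 33.08
ee_pos: [0.4654, 0.1082, 0.1548]
tcp_rot: [-179.9, -0.0, -176.8]
ft_force: [0.7, 0.4, -2.8]
gripper_width: 0.0125
grasp_force: 59.0
```

```bash
python3 - <<'E'
from h import *
s=ctrl.read_state();print(s['ee_pos'],s['tcp_rot'],to(.4673,.3326,.15,-173.2))
E
```

```text
[0.46544692 0.10816329 0.15481676] [-1.79945833e+02 -3.50018265e-02 -1.76835122e+02] [-0.095, 1.493, 0.031, -0.0, -0.0, -0.02]
```

Origin is TCP − 0.0517, so contact comes at TCP z ≈ 0.0757.

Call:
send_rows(plan=[[-1,-0.01,0.12,0,0,0,-0.005],[-1,-0.02,0.35,0,0,0,-0.01],[-1,-0.04,0.6,0,0,0,-0.015],[-1,-0.05,0.82,0,0,0,-0.02],[-1,-0.063,1,0,0,0,-0.02],[-1,-0.063,1,0,0,0,-0.02],[-1,-0.063,1,0,0,0,-0.02]])

```text
clock: 33.95
ee_pos: [0.466, 0.2584, 0.1541]
tcp_rot: [-179.9, -0.1, -173.2]
ft_force: [0.4, -0.2, -2.3]
gripper_width: 0.0128
grasp_force: 59.0
```

```bash
python3 - <<'E'
from h import *
s=ctrl.read_state();print(s['ee_pos'],s['tcp_rot'],to(.4673,.3328,.125,-173.2))
E
```

```text
[0.46600002 0.25844804 0.1541075 ] [-1.79901490e+02 -1.27955210e-01 -1.73182889e+02] [-0.068, 0.491, 0.193, -0.001, -0.001, 0.0]
```

Call:
send_rows(plan=[[-1,-0.02,0.16,0,0,0,0],[-1,-0.05,0.36,0,0,0,0],[-1,-0.068,0.491,0,0,0,0],[-1,-0.068,0.491,0.1,0,0,0],[-1,-0.068,0.491,0.193,0,0,0],[-1,-0.068,0.491,0.193,0,0,0],[-1,-0.068,0.491,0.193,0,0,0]])

```text
clock: 34.83
ee_pos: [0.4681, 0.3323, 0.1263]
tcp_rot: [-179.9, -0.0, -173.3]
ft_force: [-0.7, 0.3, -1.4]
gripper_width: 0.0129
grasp_force: 59.0
```

```bash
python3 - <<'E'
from h import *
c=cal("wrist");im=ctrl.capture("wrist");s=ctrl.read_state();print(s['ee_pos'],s['tcp_rot'],to(.4673,.3328,.0757,-173.2))
hsv=cv2.cvtColor(im,cv2.COLOR_RGB2HSV).astype(int)
m=((abs(hsv[...,0]-110)<14)&(hsv[...,1]>120)&(hsv[...,2]>50)).astype(np.uint8);m[:,:150]=0;m[:,370:]=0;m[230:]=0
n,l,st,ce=cv2.connectedComponentsWithStats(m);i=1+np.argmax(st[1:,4]);v,u=np.nonzero(l==i);print(st[i])
t=st[i,1]+3;r=u[np.abs(v-t)<=1];P=p2w([[r.min(),t-2.5],[r.max()+1,t-2.5]],s['ee_pos'][2]-.0517,c)[:,:2]
a=np.radians(6.8);R=np.array([[np.cos(a),-np.sin(a)],[np.sin(a),np.cos(a)]]);print(mm((P-[.4673,.3326])@R))
E
```

```text
[0.46822012 0.33248508 0.12663436] [-1.79964206e+02  2.15622051e-03 -1.73260085e+02] [0.006, 0.003, 0.34, -0.0, 0.0, -0.0]
[  181   124   149   106 12077]
[[-57.7, -36.9], [-57.7, 37.0]]
```

Call:
send_rows(plan=[[-1,0.006,0.003,0.08,0,0,0],[-1,0.006,0.003,0.18,0,0,0],[-1,0.006,0.003,0.26,0,0,0],[-1,0.006,0.003,0.3,0,0,0],[-1,0.006,0.003,0.315,0,0,0],[-1,0.006,0.003,0.325,0,0,0],[-1,0.006,0.003,0.332,0,0,0],[-1,0.006,0.003,0.338,0,0,0],[-1,0.006,0.003,0.338,0,0,0]])

```text
clock: 36.0
ee_pos: [0.4672, 0.3332, 0.0758]
tcp_rot: [-180.0, -0.0, -173.2]
ft_force: [-0.6, -0.4, -1.3]
gripper_width: 0.0126
grasp_force: 59.3
```

Call:
send_rows(plan=[[-1,0,0,0.005,0,0,0],[-1,0,0,0.005,0,0,0]])

```text
clock: 36.25
ee_pos: [0.4672, 0.3332, 0.0757]
tcp_rot: [-180.0, 0.0, -173.2]
ft_force: [-2.8, -1.2, 5.0]
gripper_width: 0.0124
grasp_force: 60.2
```

Contact. Release and rise.

Call:
send_rows(plan=[[-0.5,0,0,0,0,0,0],[-0.2,0,0,0,0,0,0],[0,0,0,0,0,0,0],[0,0,0,0,0,0,0],[0,0,0,0,0,0,0],[0,0,0,-0.1,0,0,0],[0,0,0,-0.35,0,0,0],[0,0,0,-0.7,0,0,0],[0.2,0,0,-0.8,0,0,0],[0.2,0,0,-0.8,0,0,0]])

```text
clock: 37.5
ee_pos: [0.4676, 0.3336, 0.1962]
tcp_rot: [180.0, 0.1, -173.2]
ft_force: [-0.3, -0.2, -0.8]
gripper_width: 0.0514
grasp_force: 0.0
```

```bash
python3 - <<'E'
from h import *
im=ctrl.capture("wrist");t=ctrl.capture("top");c=cal("wrist")
w=cv2.resize(im[:,:,::-1],(400,300),interpolation=cv2.INTER_AREA)
f=lambda a:cv2.resize(np.ascontiguousarray(a[:,:,::-1]),(400,300),interpolation=cv2.INTER_CUBIC)
cv2.imwrite("pics/fin.png",np.vstack([np.hstack([w,f(t)]),np.hstack([f(im[70:250,140:380]),f(t[150:240,350:470])])]))
hsv=cv2.cvtColor(im,cv2.COLOR_RGB2HSV).astype(int)
m=((abs(hsv[...,0]-110)<14)&(hsv[...,1]>120)&(hsv[...,2]>50)).astype(np.uint8);m[:,:170]=0;m[:,350:]=0;m[245:]=0
n,l,st,ce=cv2.connectedComponentsWithStats(m);i=1+np.argmax(st[1:,4]);v,u=np.nonzero(l==i);r=rect(p2w(np.c_[u,v],.024,c)[:,:2]);print(r,"centre x from near edge",r[0]-r[2]/2+54)
print(ctrl.read_state()['ee_pos'])
E
```

```text
[470.1, 332.5, 117.8, 94.2, 6.8] centre x from near edge 465.20000000000005
[0.46684762 0.33301264 0.19353664]
```

View pics/fin.png

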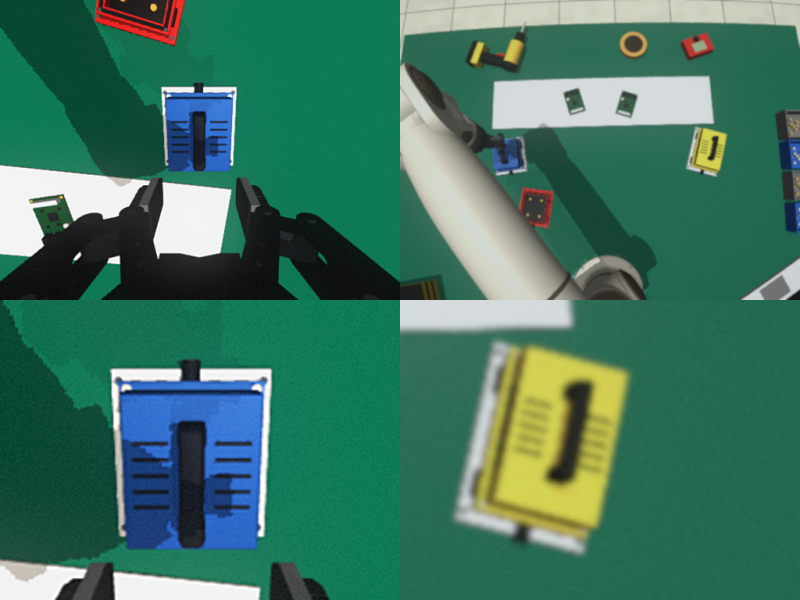

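Both covers sit squarely on their bases: blue at (191,460) in the lower-left crop, yellow at (550,440) in the lower-right. The control boards are in place and the gripper is clear, so I'm handing in.

```bash
python3 -c "
from plant import ctrl
print(ctrl.job_done())"
```

```text
the job is handed in; nothing more can be done
None
```

I've built both chargers and handed the job in at about 38 s: each board lies in its base with its terminal block at the gland end, and each cover sits squarely on its own base; the control boards were not touched, and no verdict came back.

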